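# Gauge the air cell and mark the reading

## Robot

A 7-joint arm with a two-finger parallel gripper is mounted at the origin on a cart in front of the work surface, level with it; the furniture and walls round the work are solid. World frame = base frame: x ahead of the robot, y to its left, z up, the work surface at z = 0. Lengths are in mm, angles in rad, forces in N, time in s.
With the tool pointing down it reaches from about 425 to 950 mm from the base axis. Payload 16.7 kg.
Tool frame: the origin (TCP) lies at the very end of the fingers, on their centre line; the grasp point (between the pads) lies r.tcp_to_grasp behind it (r.tcp_to_grasp is the distance from the TCP to the grasp point, in mm); z points along the fingers, y is the line along which they close (so a half turn about z gives the same grasp; the last joint's range is limited). The gripper opens to 94 mm and grips with 3 to 60 N. Pads are 16 mm wide; open, the fingers measure 119 mm over their backs; the gripper's body (75 mm by 177 mm) begins 78 mm behind the grasp point.
Start: joints at [-1.393, 0.426, 0.074, 1.606, -0.034, 1.111, -0.067], TCP at [216.688, 639.235, 205.467] pointing down, gripper open.
Joint ranges: [-2.85, 2.85], [-0.5, 2.14], [-1.23, 1.37], [0.21, 2.46], [-1.02, 4.16], [0.16, 2.05], [-2.73, 2.73]. Speed limits (rad/s): [1.89, 1.89, 2.39, 2.39, 3.01, 3.01, 3.01].

## Interface

Orientations are given as a rotation vector (axis times angle).
In Python, from plant import r gives the robot as it stands.
- The arm moves only by the tool move_arm, never from a script. Its arguments are lists of equal length, an entry for each row: "slide": the shift along the world's x, y, z in units of 40 mm (1.0 is 40 mm), a list of three; "delta_rot": the turn, a rotation vector about the world's x, y, z in units of 6 degrees (1.0 is 6 degrees), a list of three; "claw": the finger opening in mm, from 0 to 94. A call has 1 to 5 rows; each row shifts and turns the commanded pose from where the row before left it; what a row does not reach is not made up. A row lasts 1/12 s, in which the tool goes at most 41.7 mm and 7.16 degrees, less where a joint would pass 70% of its speed; a pose out of reach is approached as far as the arm can. A call is refused whole if a number of a shift passes 1 or a number of a turn 1, either way. A call with a gripper value outside its range is refused whole. The fingers move at their own pace and stop on an object; "grip_force" is the grip in N (left out, the last holds). Time passes only in rows, so rows that do not move let the fingers close. It gives the time, the measured TCP pose, the force, the opening and the grip force at its end, in the units of the state.
- r.read_state(): the state, without advancing time (a new reading comes with each control period).
- r.snapshot(name): name is "scene" or "top" or "wrist"; returns the picture (384x512x3 uint8, red, green, blue); there is no depth.
- r.camera_params(name): a dict with "camera_matrix" (3x3 intrinsics, pixels), "rvec" (rotation vector, rad) and "tvec" (3), from world to camera coordinates, as OpenCV has them. Camera axes: x right, y down, z forward; pixel columns grow to the right and rows downward; lengths in mm; the calibration is good to about 2 mm. A picture is of the moment at which its call begins: read the wrist's pose just before it. camera_params takes no time and is no camera call; for the wrist camera it gives the pose at the moment of the call.
- r.close_job(): hands the job in; it is judged then, once.
The state is a dict: "t": time; "qpos": joint angles; "qvel": joint speeds; "effort": joint torques, N m; "tcp_pos": TCP position; "tcp_rot": TCP orientation; "ft_force": force on the tool from outside, world axes, zero at the start; "moment": the same for the moment, N m; "grip_width": finger opening in mm; "grip_force": force on a finger pad.
Only numpy, scipy, OpenCV 4.12 (cv2) and the standard library are available. Lean on these libraries where they do the work, as an engineer would, in place of code of your own. Each camera call takes 0.05 s, during which the arm holds its last target. There are 200 camera calls.

## Task

Take the blue pressure gauge from its rest, push its bell straight onto the air cell's valve stem until it is fully home so that the pressure drives the rod out, and lay it back in its rest the same way round, never bumping the rod's yellow cap. Then slide the red marker until its pointer is in line with the end of the rod and let go. Leave the yellow note block, the green tape roll and the stack of dishes where they are.

Things in the scene. Friction and masses are not known exactly. Their poses are not given: they have to be found in the camera images.
- gauge: Loose pressure gauge, 127 mm long rod in, about 190 g; it lies level along its own x. Origin on its axis, mid-grip. Blue square barrel 24 x 24 mm, x = -55 to +35 mm (grip from above, across y, at the origin); aluminium bell, 40 mm across, x = +35 to +65 mm, open at +x (bore 30 mm, 20 mm deep). A rod with a 14 mm yellow cap comes out along -x. In the rest z is up, its axis 50 mm above the table.
- gauge_rod (a joint): How far the rod stands out, m: 0 at the start, up to 0.045. Pressing the bell home drives it out by 12 to 38 mm, by the hidden pressure, during the last 8 mm of the push; friction (0.35 N) then keeps it out. Pushing on the cap would spoil the reading.
- rod_end (a point): Outer face of the rod's yellow cap, on the gauge's axis; at x = -62 mm minus the rod's reading in the gauge's frame.
- rod_cap: Yellow cap on the rod's outer end, 14 mm across, 6 mm thick, carried by the rod. Its outer face is rod_end; origin 7 mm inward of that, on the gauge's axis. Nothing may push on it.
- bell_floor (a point): Centre of the flat floor of the gauge's bell, x = +45 mm in the gauge's frame. Home when it lies on stem_end.
- air_cell: Round grey and black air cell, fixed, 116 mm square foot, 150 mm high. Origin under its centre, on the table. Its brass valve stem points level along the cell's own -x, axis 90 mm above the table: collar 28 mm across out to 60 mm from the centre, stem 18 mm across out to 90 mm, sprung steel core 12 mm across out to 98 mm. The gauge goes on with its x along the cell's x.
- stem_end (a point): Centre of the stem's flat end face, 90 mm from the cell's centre along its -x, 90 mm above the table. The core stands out 8 mm beyond it.
- valve_core (a joint): How far the sprung core is pushed into the stem, m: 0 free, 0.008 flush with the stem's end (gauge home). It takes 4 N to start and about 10 N to hold in, and with the gauge's rod moving about 13 N in all; it springs back.
- rest: Grey fixed rest, plate 180 x 100 x 10 mm (x -130 to +50, y -37 to +63 mm). Origin on the table under the lying gauge's origin. Two black saddles 12 mm thick at x = -44 and +24 mm: floor 38 mm above the table, 30 mm between cheeks that flare out above 52 mm, to 61 mm. The gauge lies in them, its x along the rest's x, bell at +x. A white scale under the rod is 36 mm high.
- marker (a joint): Travel of the red marker along the rest's -x, m, 0 to 0.060. At 0 its pointer stands at x = -62 mm in the rest (level with the end of a rod at 0, with the gauge laid in the middle of the rest). It slides with 1.5 N of friction and stays where it is left.
- marker_tab (a point): Grip point of the marker's upright red tab, 16 mm along x, 10 mm thick in y; the tab's top is 94 mm above the table, this point 84 mm, at y = +46 mm in the rest. Pinch it across y from above.
- marker_tip (a point): Free tip of the marker's 3 mm thin pointer, at y = +8 mm in the rest, 50 mm above the table, beside the rod without touching it.
- note_block: Yellow note block, loose bystander, 69 x 69 x 18 mm. Origin under its centre.
- label_roll: Green tape roll lying flat, loose bystander, 62 mm across, 24 mm high. Origin under its centre.
- dish_stack: Stack of clear whitish culture dishes, loose bystander, 62 mm across, 43 mm high. Origin under its centre.

How it is judged (in metres and radians):
On the way:
1. the gauge is pressed fully home on the stem, square to it, and the rod has come out (value of joint valve_core above 0.0065 m and distance between bell_floor and stem_end below 0.008 m and angle between the x axis of gauge and the x axis of air_cell, either way round below 0.15 rad and value of joint gauge_rod above 0.007 m), for 0.2 s.
At the end, for the whole second after the job is handed in: The gauge lies at rest in both saddles, bell end as at the start (within 8 mm along, 5 mm across, 4 mm in height, 0.1 rad), its rod still out by more than 7 mm, and the marker's pointer stands within 4 mm of the rod's end along the rest (x of gauge in the frame of rest between -0.008 and 0.008 m and y of gauge in the frame of rest between -0.005 and 0.005 m and z of gauge in the frame of rest between 0.046 and 0.054 m and x of bell_floor in the frame of rest above 0.02 m and angle between the x axis of gauge and the x axis of rest, either way round below 0.1 rad and value of joint gauge_rod above 0.007 m and linear speed of gauge below 0.02 m/s and x of marker_tip in the frame of rod_end between -0.004 and 0.004 m and velocity of joint marker below 0.01 m/s); the robot touches nothing.
It fails at once if the note block, the tape roll or the dish stack is shifted by more than 20 mm (distance of any of note_block, label_roll, dish_stack from where it was at the start of the episode above 0.02 m).
It fails at once if something pushes on the rod's yellow cap with more than 1 N (contact force between rod_cap and anything else above 1 N).
It also fails if it takes over 56 s, if anything falls off the work surface, if the arm or the gripper's body presses on something with over 40 N, if the wrist force passes 120 N, or if a joint passes its speed limit or range.

## Working session

There is one attempt and no reset: what is moved stays moved. The work goes in short steps, Python scripts to look and compute and a tool call to move; the robot and the scene stay as the last step left them, time stands still between calls to the robot, and variables do not carry over. Pictures are saved under pics/ and viewed, at most 11 in all, crops included, and the job is handed in when it is done.

Besides the shell and the picture viewer there is one more tool, called after "Call:" as name(argument=value, ...) on one line, values as JSON. move_arm: Moves the arm, as the interface text tells. Its arguments: {"type":"object","properties":{"slide":{"type":"array","items":{"type":"array","items":{"type":"number"}}},"delta_rot":{"type":"array","items":{"type":"array","items":{"type":"number"}}},"claw":{"type":"array","items":{"type":"number"}},"grip_force":{"type":"number"}},"required":["slide","delta_rot","claw"]}

```bash
mkdir -p pics; ls; python3 - <<'E'
from plant import r
import cv2,numpy as np
s=r.read_state();print(s['t'],s['tcp_pos'],s['tcp_rot'],r.tcp_to_grasp,s['ft_force'])
a=r.snapshot("scene");b=r.snapshot("top")
cv2.imwrite('pics/scene.png',a[:,:,::-1]);cv2.imwrite('pics/top.png',b[:,:,::-1])
for n in("scene","top","wrist"):
    c=r.camera_params(n);print(n,np.round(c['camera_matrix'],1).tolist(),np.round(c['rvec'],3),np.round(c['tvec'],1))
E
```

```text
pics
0.0 [216.55930649 638.8429196  204.76217678] [-5.11031646e-01 -3.09964298e+00  2.04886403e-03] 18.8 [-0.23731233  0.76706394 -0.15279264]
scene [[481.2, 0.0, 258.0], [0.0, 481.2, 186.1], [0.0, 0.0, 1.0]] [ 2.115 -0.845  0.42 ] [-382.   358.1  746.6]
top [[348.0, 0.0, 252.2], [0.0, 348.0, 185.3], [0.0, 0.0, 1.0]] [ 2.176 -2.111  0.216] [ 36.9 613.9 849.5]
wrist [[278.7, 0.0, 257.1], [0.0, 278.7, 191.5], [0.0, 0.0, 1.0]] [-2.361 -1.693 -0.237] [-675.3  -28.5  390.7]
```

View pics/top.png

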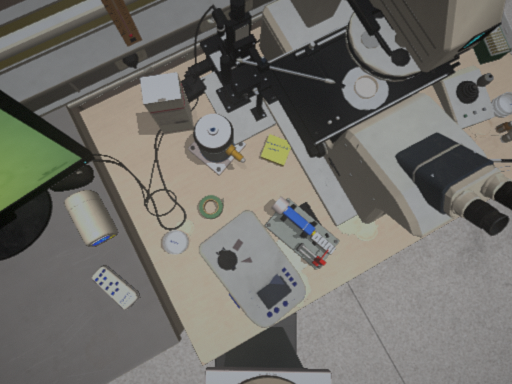

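View pics/scene.png

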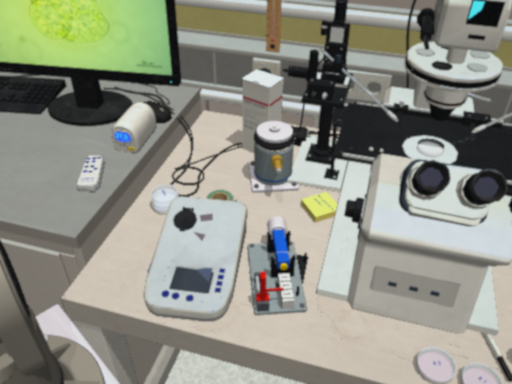

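The top view shows the gauge at about (296,218) with its bell up-left at (279,204) and the red marker at about (313,258). The air cell is at (213,133), with its brass stem pointing down-right to (238,155). The note is at (276,150), the roll at (210,207) and the dishes at (175,241). I'll measure these by colour.

```bash
cat > h.py <<'E'
import cv2,numpy as np
from plant import r
def cam(n):
    c=r.camera_params(n);R=cv2.Rodrigues(np.array(c['rvec'],float))[0];return np.array(c['camera_matrix']),R,np.array(c['tvec'],float).ravel()
def ray(C,uv,z):
    K,R,t=C;d=R.T@np.linalg.inv(K)@[uv[0],uv[1],1.];o=-R.T@t;return o+d*(z-o[2])/d[2]
def proj(C,p):
    K,R,t=C;q=K@(R@np.asarray(p,float)+t);return q[:2]/q[2]
def mask(im,lo,hi):
    h=cv2.cvtColor(im,cv2.COLOR_RGB2HSV);return cv2.inRange(h,np.array(lo),np.array(hi))
def blobs(m,amin=12):
    n,l,s,c=cv2.connectedComponentsWithStats(m);return [(np.round(c[i],1),s[i].tolist(),l==i) for i in range(1,n) if s[i][4]>=amin]
E
python3 - <<'E'
from h import *
cols={'blue':((105,150,60),(125,255,255)),'yel':((24,120,120),(34,255,255)),'brass':((12,130,100),(23,255,255)),'red':((0,170,90),(6,255,255)),'green':((40,60,40),(85,255,200))}
for n in('top','scene'):
    im=cv2.imread(f'pics/{n}.png')[:,:,::-1].copy();C=cam(n)
    K,R,t=C;print(n,'cam at',np.round(-R.T@t))
    for k,v in cols.items():
        for c,s,l in blobs(mask(im,*v)):
            ys,xs=np.nonzero(l);
            if 140<c[0]<350: print(k,c,s,np.round(cv2.minAreaRect(np.c_[xs,ys].astype(np.float32))[1],1),[np.round(ray(C,c,z)[:2]).tolist() for z in(20,50,62,90)])
    if n=='top': cv2.imwrite('pics/top_c.png',cv2.resize(im[100:290,160:360,::-1],None,fx=4,fy=4,interpolation=cv2.INTER_CUBIC)[:600])
    else: cv2.imwrite('pics/sc_c.png',cv2.resize(im[110:320,200:360,::-1],None,fx=2.85,fy=2.85,interpolation=cv2.INTER_CUBIC)[:600])
E
```

```text
top cam at [457.  78. 941.]
blue [295.2 217.3] [284, 207, 23, 21, 206] [24.5  8.7] [[536.0, -62.0], [533.0, -57.0], [532.0, -55.0], [530.0, -51.0]]
blue [308.8 228.8] [304, 224, 10, 11, 65] [7.2 8.8] [[507.0, -98.0], [505.0, -92.0], [504.0, -90.0], [503.0, -85.0]]
brass [233.9 152.4] [226, 145, 17, 16, 112] [16.3  8.5] [[708.0, 107.0], [699.0, 106.0], [696.0, 106.0], [689.0, 105.0]]
red [321.8 261.6] [320, 259, 5, 6, 18] [4.9 2.8] [[423.0, -132.0], [424.0, -125.0], [424.0, -122.0], [425.0, -116.0]]
green [209.3 208.1] [200, 196, 22, 22, 125] [21.2 19.1] [[553.0, 167.0], [550.0, 164.0], [549.0, 163.0], [546.0, 160.0]]
green [217.6 200.7] [215, 198, 6, 6, 15] [6.4 2.4] [[574.0, 146.0], [570.0, 143.0], [568.0, 143.0], [565.0, 140.0]]
scene cam at [  20. -520.  749.]
blue [280.4 247. ] [273, 230, 17, 39, 435] [38.4 14. ] [[552.0, -45.0], [530.0, -64.0], [521.0, -72.0], [501.0, -90.0]]
blue [164.8 293.4] [163, 292, 5, 4, 14] [2.8 3.5] [[304.0, 21.0], [293.0, -1.0], [288.0, -10.0], [277.0, -31.0]]
blue [174.9 295.4] [173, 294, 5, 4, 15] [3. 4.] [[315.0, 4.0], [303.0, -18.0], [298.0, -26.0]
[... 259 characters left out ...]
 208.9] [303, 196, 31, 25, 391] [28.8 19.6] [[701.0, -18.0], [673.0, -39.0], [662.0, -47.0], [635.0, -67.0]]
yel [283.3 266. ] [281, 264, 6, 5, 28] [4. 5.] [[518.0, -85.0], [497.0, -103.0], [489.0, -110.0], [470.0, -127.0]]
brass [271.4  40.7] [268, 37, 10, 7, 26] [8.5 6.1] [[1332.0, 760.0], [1278.0, 708.0], [1256.0, 687.0], [1206.0, 637.0]]
brass [276.5 160.8] [271, 155, 11, 13, 109] [12. 10.] [[768.0, 179.0], [737.0, 150.0], [725.0, 139.0], [696.0, 112.0]]
red [263.8 289. ] [257, 272, 25, 29, 200] [25.5 24.7] [[448.0, -100.0], [431.0, -118.0], [424.0, -125.0], [407.0, -141.0]]
green [228.9 194.9] [226, 192, 6, 7, 15] [7.8 2. ] [[586.0, 159.0], [562.0, 131.0], [553.0, 120.0], [531.0, 94.0]]
```

Call:
move_arm(slide=[[0.39, -0.87, 0.1], [0.39, -0.87, 0.1], [0.39, -0.87, 0.1], [0.39, -0.87, 0.1], [0.39, -0.87, 0.1]], delta_rot=[[0, 0, -0.92], [0, 0, -0.92], [0, 0, -0.92], [0, 0, -0.92], [0, 0, -0.92]], claw=[70, 70, 70, 70, 70])

```text
t: 0.52
tcp_pos: [295.0, 463.3, 225.3]
tcp_rot: [-1.242, -2.885, 0.001]
ft_force: [0.9, 0.4, 0.1]
grip_width: 70.3
grip_force: 0.0
```

```bash
python3 - <<'E'
from h import *
s=r.read_state();print(s['t'],s['tcp_pos'],s['tcp_rot'],np.round(s['qpos'],2))
K,R,t=cam('wrist');print(-R.T@t,R[2],R[0])
E
```

```text
0.5167 [295.01570385 463.29073083 225.2863893 ] [-1.24234639e+00 -2.88525891e+00  8.96280816e-04] [-1.3   0.2   0.21  1.88 -0.05  1.07 -0.32]
[240.28846515 522.21481419 403.61474428] [ 0.18846952 -0.19956574 -0.96158866] [ 7.26354469e-01  6.87320236e-01 -2.80672523e-04]
```

Call:
move_arm(slide=[[0.39, -0.87, 0.1], [0.39, -0.87, 0.1], [0.39, -0.87, 0.1], [0.39, -0.87, 0.1], [0.39, -0.87, 0.1]], delta_rot=[[0, 0, -0.92], [0, 0, -0.92], [0, 0, -0.92], [0, 0, -0.92], [0, 0, -0.92]], claw=[70, 70, 70, 70, 70])

```text
t: 0.93
tcp_pos: [372.9, 289.3, 245.5]
tcp_rot: [-1.895, -2.505, 0.0]
ft_force: [1.0, 0.9, 0.9]
grip_width: 70.0
grip_force: 0.0
```

Call:
move_arm(slide=[[0.39, -0.87, 0.1], [0.39, -0.87, 0.1], [0.39, -0.87, 0.1], [0.39, -0.87, 0.1], [0.39, -0.87, 0.1]], delta_rot=[[0, 0, -0.92], [0, 0, -0.92], [0, 0, -0.92], [0, 0, -0.92], [0, 0, -0.92]], claw=[70, 70, 70, 70, 70])

```text
t: 1.35
tcp_pos: [450.9, 115.3, 265.7]
tcp_rot: [-2.438, -1.981, -0.0]
ft_force: [2.1, 0.5, -0.9]
grip_width: 69.8
grip_force: 0.0
```

```bash
python3 - <<'E'
from h import *
s=r.read_state();print(s['t'],s['tcp_pos'],s['tcp_rot'],np.round(s['qpos'],2))
E
```

```text
1.35 [450.86851083 115.29907274 265.69528865] [-2.43762600e+00 -1.98113234e+00 -4.64874459e-04] [-0.95 -0.    0.57  2.01  0.    1.14 -0.59]
```

Call:
move_arm(slide=[[0.39, -0.87, 0.1], [0.39, -0.87, 0.1], [0.39, -0.87, 0.1], [0.39, -0.87, 0.1], [0, 0, 0]], delta_rot=[[0, 0, -0.92], [0, 0, -0.92], [0, 0, -0.92], [0, 0, -0.92], [0, 0, -0.7]], claw=[70, 70, 70, 70, 70])

```text
t: 1.77
tcp_pos: [514.8, -28.6, 282.4]
tcp_rot: [2.828, 1.364, 0.002]
ft_force: [0.1, 0.6, -0.3]
grip_width: 70.3
grip_force: 0.0
```

```bash
python3 - <<'E'
from h import *
import pickle
s=r.read_state();print(s['t'],s['tcp_pos'],s['tcp_rot'],np.round(s['qpos'],2))
C=cam('wrist');im=r.snapshot('wrist');pickle.dump((C,im),open('w1.pkl','wb'))
cv2.imwrite('pics/w1.png',im[:,:,::-1])
E
```

```text
1.7667 [514.77138568 -28.64310632 282.4123458 ] [2.82752910e+00 1.36386137e+00 1.71514899e-03] [-0.77  0.1   0.76  1.9  -0.07  1.17 -0.65]
```

View pics/w1.png

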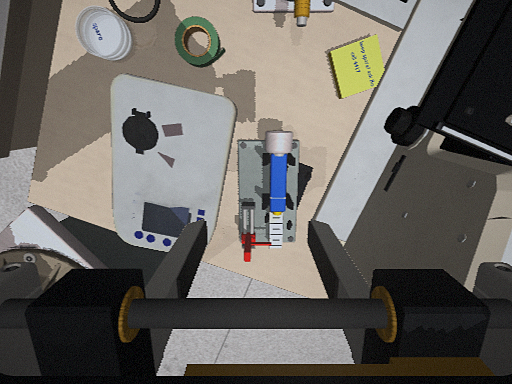

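The wrist view shows the gauge upright in the image: bell at (279,142), barrel centre at (279,182), yellow cap at (278,213). The red tab is at (248,248), and the brass stem is at (302,15) at the top edge.

```bash
python3 - <<'E'
from h import *
import pickle
C,im=pickle.load(open('w1.pkl','rb'))
K,R,t=C;print('cam',-R.T@t)
cols={'blue':((105,130,50),(125,255,255)),'yel':((22,110,110),(34,255,255)),'brass':((12,110,80),(23,255,255)),'red':((0,170,90),(6,255,255))}
for k,v in cols.items():
    for c,s,l in blobs(mask(im,*v)):
        if 220<c[0]<340 and c[1]<270: print(k,c,s,[np.round(ray(C,c,z)[:2],1).tolist() for z in(50,62,90)])
m=mask(im,*cols['blue'])
for y in range(150,216,4):
    xs=np.nonzero(m[y,255:305])[0]+255
    if len(xs): print(y,xs.min(),xs.max(),end=' | ')
cv2.imwrite('pics/w1c.png',cv2.resize(im[0:265,220:330,::-1],None,fx=2.26,fy=2.26,interpolation=cv2.INTER_CUBIC)[:600])
cv2.imwrite('pics/w1d.png',np.hstack([cv2.resize(im[120:270,225:325,::-1],None,fx=4,fy=4,interpolation=cv2.INTER_CUBIC),cv2.resize(im[0:150,250:350,::-1],None,fx=4,fy=4,interpolation=cv2.INTER_CUBIC)]))
E
```

```text
cam [564.72734419  34.98952913 460.76977996]
blue [277.8 175.8] [270, 154, 18, 44, 692] [[532.0, -57.6], [533.0, -54.9], [535.2, -48.6]]
blue [277.3 204.8] [270, 199, 16, 13, 199] [[503.5, -93.8], [505.2, -90.1], [509.4, -81.3]]
yel [277. 213.] [273, 212, 9, 4, 24] [[494.9, -104.3], [496.9, -100.2], [501.7, -90.7]]
brass [301.9   7.9] [294, 0, 16, 18, 235] [[690.9, 99.5], [687.2, 97.6], [678.6, 93.2]]
red [243.1 238.7] [242, 235, 4, 9, 27] [[425.4, -105.3], [429.5, -101.2], [439.0, -91.6]]
red [252.5 237.9] [250, 235, 5, 7, 28] [[438.1, -113.6], [441.8, -109.3], [450.5, -99.2]]
red [260. 244.] [250, 244, 21, 1, 21] [[440.9, -129.6], [444.5, -124.8], [452.9, -113.6]]
red [246.5 256.4] [244, 252, 6, 10, 57] [[409.7, -133.4], [414.2, -128.4], [424.8, -117.0]]
154 271 286 | 158 270 286 | 162 270 286 | 166 270 286 | 170 270 286 | 174 270 285 | 178 270 285 | 182 270 285 | 186 270 285 | 190 270 285 | 194 270 285 | 202 270 285 | 206 270 284 | 210 270 284 |
```

View pics/w1d.png

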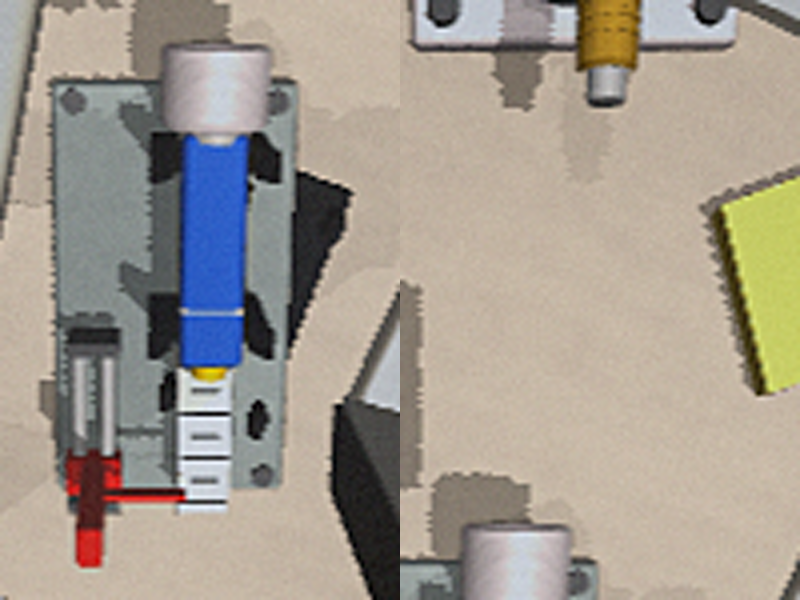

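The crop shows the cap at about (277,214), the barrel's rear end at row 211.4 and the pointer at row 244, so the marker is already some way out. The valve core tip is at (302,25). I'll go for a better view of the cell.

Call:
move_arm(slide=[[0.7, 0.7, 0.2], [0.7, 0.7, 0.2], [0, 0, 0]], delta_rot=[[0, 0, 0], [0, 0, 0], [0, 0, 0]], claw=[70, 70, 70])

```text
t: 2.07
tcp_pos: [572.4, 41.1, 297.4]
tcp_rot: [2.815, 1.395, 0.001]
ft_force: [-1.1, 1.1, -1.0]
grip_width: 70.3
grip_force: 0.0
```

```bash
python3 - <<'E'
from h import *
import pickle
s=r.read_state();print(s['t'],s['tcp_pos'],s['tcp_rot'],np.round(s['qpos'],2))
C=cam('wrist');im=r.snapshot('wrist');pickle.dump((C,im),open('w2.pkl','wb'))
cv2.imwrite('pics/w2.png',cv2.resize(im[0:240,180:400,::-1],None,fx=2.5,fy=2.5,interpolation=cv2.INTER_CUBIC))
def ends(C,im,z=62):
    m=mask(im,(105,130,50),(125,255,255));b=[x for x in blobs(m) if 250<x[0][0]<310 and x[1][4]>100]
    mm=sum(x[2].astype(np.uint8) for x in b);ys,xs=np.nonzero(mm)
    rows=np.arange(ys.min()+3,ys.max()-2)
    L=[];Rr=[]
    for y in rows:
        q=xs[ys==y]
        if len(q)>12: L.append((y,q.min()-.5));Rr.append((y,q.max()+.5))
    L=np.array(L);Rr=np.array(Rr);pl=np.polyfit(L[:,0],L[:,1],1);pr=np.polyfit(Rr[:,0],Rr[:,1],1)
    y0,y1=ys.min()-.5,ys.max()+.5
    for nm,p in(('L',pl),('R',pr)):
        a=ray(C,(np.polyval(p,y1),y1),z);b2=ray(C,(np.polyval(p,y0),y0),z);d=b2-a
        print(nm,'rear',a.round(1)[:2],'front',b2.round(1)[:2],'ang',np.degrees(np.arctan2(d[1],d[0])).round(2),'len',np.linalg.norm(d).round(1),'px',y0,y1)
ends(C,im);ends(*pickle.load(open('w1.pkl','rb')))
for c,s,l in blobs(mask(im,(12,110,80),(23,255,255))):
    if 220<c[0]<360: 
        print('brass',c,s,[np.round(ray(C,c,z)[:2],1).tolist() for z in(90,99)])
        for y in range(s[1],s[1]+s[3],2):
            q=np.nonzero(l[y])[0]; print(y,q.min(),q.max(),end=' | ')
E
```

```text
2.0667 [572.41832821  41.14078987 297.44071985] [2.81491354e+00 1.39467690e+00 1.28719028e-03] [-0.79  0.22  0.73  1.75 -0.16  1.22 -0.67]
L rear [489.4 -89.9] front [544.6 -21.5] ang 51.09 len 88.0 px 209.5 259.5
R rear [ 508.9 -104.7] front [563.9 -36.1] ang 51.27 len 87.9 px 209.5 259.5
L rear [489.4 -91.2] front [543.7 -21.6] ang 52.03 len 88.2 px 153.5 211.5
R rear [ 507.6 -105.7] front [562.9 -36.8] ang 51.26 len 88.2 px 153.5 211.5
brass [298.6  79.8] [290, 64, 20, 37, 528] [[688.1, 105.0], [686.6, 105.0]]
64 290 309 | 66 290 309 | 68 290 309 | 70 290 309 | 72 290 309 | 74 290 308 | 76 293 305 | 78 293 304 | 80 293 304 | 82 293 304 | 84 293 304 | 86 292 304 | 88 293 304 | 90 291 304 | 92 292 304 | 94 291 304 | 96 292 303 | 98 291 303 | 100 301 302 |
```

View pics/w2.png

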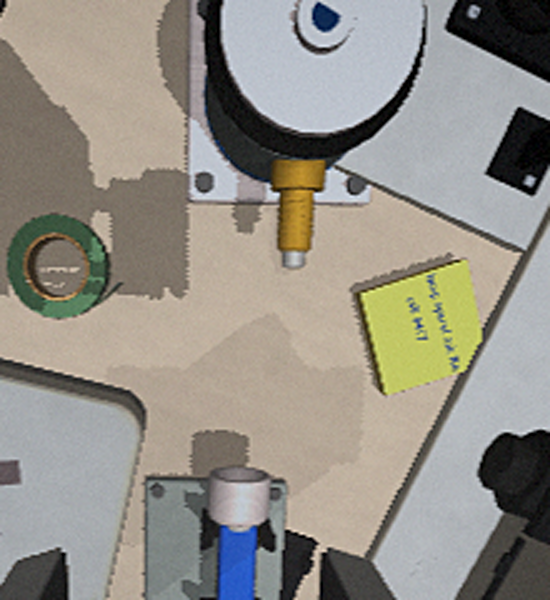

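```bash
python3 - <<'E'
from h import *
import pickle
C,im=pickle.load(open('w2.pkl','rb'));K,R,t=C;print('cam',(-R.T@t).round(1))
ang=lambda d:np.degrees(np.arctan2(d[1],d[0])).round(2)
m=mask(im,(12,110,80),(23,255,255))
P=[]
for y in range(77,98):
    q=np.nonzero(m[y,285:315])[0]+285;P.append((y,(q.min()+q.max())/2))
P=np.array(P);p=np.polyfit(P[:,0],P[:,1],1)
a=ray(C,(np.polyval(p,98),98),90);b=ray(C,(np.polyval(p,76),76),90);print('stem axis',a.round(1),b.round(1),ang(b-a),np.std(P[:,1]-np.polyval(p,P[:,0])))
for z in(90,99): print(z,'row99.5',ray(C,(np.polyval(p,99.5),99.5),z).round(1),'row75',ray(C,(np.polyval(p,75),75),z).round(1))
for z in(5,8): 
    a=ray(C,(256.5,80.2),z);b=ray(C,(327.5,81.2),z);print('foot',z,a.round(1),b.round(1),ang(a-b)-90,np.linalg.norm(a-b),'mid',((a+b)/2).round(1))
# column profile
for y in range(96,110): print(y,im[y,294:302:3].tolist())
h=cv2.cvtColor(im,cv2.COLOR_RGB2HSV)
# lid: bright low-sat; profile its lower rim
w=((h[:,:,2]>150)&(h[:,:,1]<40)).astype(np.uint8)
for c,s,l in blobs(w,300): print(c,s)
E
```

```text
cam [621.2 105.5 475.9]
stem axis [674.1  87.6  90. ] [690.9 108.6  90. ] 51.16 0.2694505277213262
90 row99.5 [672.9  86.2  90. ] row75 [691.7 109.5  90. ]
99 row99.5 [671.7  86.6  99. ] row75 [690.  109.4  99. ]
foot 5 [649.7 144.6   5. ] [738.   75.5   5. ] 51.97999999999999 112.10993086239637 mid [693.8 110.    5. ]
foot 8 [649.5 144.3   8. ] [737.3  75.7   8. ] 51.97999999999999 111.39563093871205 mid [693.4 110.    8. ]
96 [[142, 109, 37], [172, 132, 42], [187, 144, 52]]
97 [[147, 110, 40], [178, 135, 46], [180, 140, 43]]
98 [[151, 111, 38], [178, 135, 38], [181, 137, 43]]
99 [[120, 90, 26], [131, 98, 28], [150, 109, 33]]
100 [[111, 97, 69], [163, 151, 115], [132, 115, 82]]
101 [[118, 120, 125], [197, 203, 206], [155, 159, 165]]
102 [[120, 117, 117], [192, 195, 196], [155, 155, 157]]
103 [[121, 123, 120], [193, 196, 195], [148, 147, 149]]
104 [[117, 120, 119], [197, 199, 194], [145, 147, 148]]
105 [[131, 131, 129], [193, 198, 197], [150, 144, 146]]
106 [[109, 109, 108], [157, 155, 156], [119, 119, 119]]
107 [[171, 156, 143], [142, 129, 119], [175, 161, 141]]
108 [[178, 164, 148], [188, 175, 155], [190, 176, 156]]
109 [[177, 161, 146], [194, 180, 162], [185, 171, 151]]
[265.1  57.6] [254, 0, 38, 81, 692]
[343.6  39.4] [269, 0, 162, 100, 7784]
[390.1 146.9] [329, 48, 121, 209, 7381]
[119.5  99.6] [99, 78, 44, 43, 1322]
[173.8 205.2] [121, 141, 115, 157, 9584]
[ 28.7 238. ] [0, 190, 69, 93, 3064]
[276.4 201.2] [266, 192, 22, 21, 332]
[462.7 241.8] [414, 221, 98, 43, 318]
[191.2 348.9] [157, 329, 74, 47, 2210]
[279.9 348.1] [216, 329, 139, 35, 3755]
```

Call:
move_arm(slide=[[-0.245, -0.6, -0.7], [-0.245, -0.6, -0.7], [-0.245, -0.6, -0.7], [-0.245, -0.6, -0.7], [0, 0, 0]], delta_rot=[[0, 0, -0.06], [0, 0, -0.06], [0, 0, -0.06], [0, 0, -0.06], [0, 0, 0]], claw=[60, 60, 60, 60, 60])

```text
t: 2.53
tcp_pos: [524.8, -65.8, 181.3]
tcp_rot: [-2.839, -1.341, 0.01]
ft_force: [-0.9, -0.9, -0.4]
grip_width: 59.7
grip_force: 0.0
```

```bash
python3 - <<'E'
from h import *
s=r.read_state();x,y,z=s['tcp_rot'];print(s['t'],s['tcp_pos'],s['tcp_rot'],2*np.degrees(np.arctan2(y,x)),s['ft_force'],np.round(s['qpos'],2))
E
```

```text
2.5333 [524.76993599 -65.77974796 181.2564344 ] [-2.83891306 -1.34095021  0.00983395] -309.4329261523508 [-0.88937679 -0.87910042 -0.41003717] [-0.63  0.27  0.75  1.99 -0.22  0.98 -0.46]
```

Call:
move_arm(slide=[[0.21, 0.27, -0.5], [0, 0, -0.5], [0, 0, 0], [0, 0, 0]], delta_rot=[[0, 0, 0.11], [0, 0, 0], [0, 0, 0], [0, 0, 0]], claw=[56, 56, 56, 56])

```text
t: 2.87
tcp_pos: [537.4, -51.0, 145.3]
tcp_rot: [-2.83, -1.364, 0.003]
ft_force: [0.0, 0.8, 0.4]
grip_width: 55.7
grip_force: 0.0
```

```bash
cat >> h.py <<'E'
def st():
    s=r.read_state();R=cv2.Rodrigues(np.array(s['tcp_rot'],float))[0]
    print('t',round(s['t'],2),'tcp',np.round(s['tcp_pos'],1),'yang',np.degrees(np.arctan2(R[1,1],R[0,1])).round(2),'tz',R[:,2].round(4),'ft',np.round(s['ft_force'],1),'grip',np.round(s['grip_width'],1),np.round(s['grip_force'],1),'q',np.round(s['qpos'],2))
E
python3 -c "
from h import *;st()"
```

```text
t 2.87 tcp [537.4 -51.  145.3] yang -38.54 tz [-2.1e-03 -4.0e-04 -1.0e+00] ft [0.  0.8 0.4] grip 55.7 0.0 q [-0.61  0.33  0.72  2.   -0.28  0.91 -0.42]
```

Call:
move_arm(slide=[[0, 0, 0], [0, 0, 0]], delta_rot=[[0, 0, 0], [0, 0, 0]], claw=[56, 56])

```text
t: 3.03
tcp_pos: [538.7, -51.2, 146.7]
tcp_rot: [2.83, 1.363, 0.002]
ft_force: [0.2, 0.9, 0.1]
grip_width: 55.9
grip_force: 0.0
```

```bash
python3 -c "
from h import *;st();st()"
```

```text
t 3.03 tcp [538.7 -51.2 146.7] yang -38.58 tz [ 1.4e-03  5.0e-04 -1.0e+00] ft [0.2 0.9 0.1] grip 55.9 0.0 q [-0.61  0.33  0.72  2.   -0.28  0.91 -0.42]
t 3.03 tcp [538.7 -51.2 146.7] yang -38.58 tz [ 1.4e-03  5.0e-04 -1.0e+00] ft [0.2 0.9 0.1] grip 55.9 0.0 q [-0.61  0.33  0.72  2.   -0.28  0.91 -0.42]
```

Call:
move_arm(slide=[[-0.07, -0.05, -0.8], [-0.07, -0.05, -0.8], [0, 0, 0], [0, 0, 0], [0, 0, 0]], delta_rot=[[0, 0, 0], [0, 0, 0], [0, 0, 0], [0, 0, 0], [0, 0, 0]], claw=[56, 56, 56, 56, 56])

```text
t: 3.45
tcp_pos: [533.7, -55.4, 83.2]
tcp_rot: [2.83, 1.362, 0.002]
ft_force: [0.4, 0.3, 0.6]
grip_width: 56.1
grip_force: 0.0
```

```bash
python3 -c "
from h import *;import pickle;st()
C=cam('wrist');im=r.snapshot('wrist');pickle.dump((C,im),open('w3.pkl','wb'))
cv2.imwrite('pics/w3.png',im[:,:,::-1])"
```

```text
t 3.45 tcp [533.7 -55.4  83.2] yang -38.6 tz [ 1.5e-03  1.0e-04 -1.0e+00] ft [0.4 0.3 0.6] grip 56.1 0.0 q [-0.55  0.42  0.66  2.06 -0.36  0.78 -0.34]
```

View pics/w3.png

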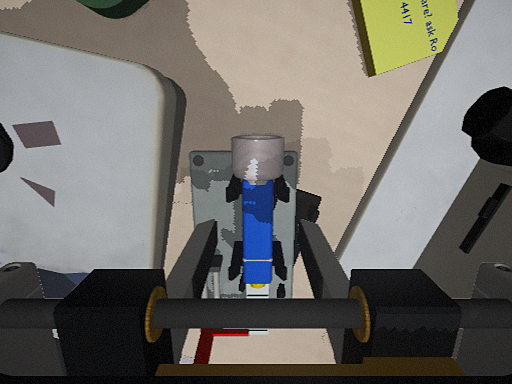

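The barrel is at column 258, centred between the fingers, and the bell is at (258,155). I'll go down and grip.

Call:
move_arm(slide=[[0, 0, -0.65], [0, 0, -0.65], [0, 0, 0], [0, 0, 0], [0, 0, 0]], delta_rot=[[0, 0, 0], [0, 0, 0], [0, 0, 0], [0, 0, 0], [0, 0, 0]], claw=[56, 56, 56, 56, 56], grip_force=40)

```text
t: 3.92
tcp_pos: [533.7, -55.4, 31.2]
tcp_rot: [2.83, 1.362, 0.002]
ft_force: [0.5, -0.3, 1.3]
grip_width: 56.4
grip_force: 0.0
```

Call:
move_arm(slide=[[0, 0, 0], [0, 0, 0], [0, 0, 0], [0, 0, 0], [0, 0, 0]], delta_rot=[[0, 0, 0], [0, 0, 0], [0, 0, 0], [0, 0, 0], [0, 0, 0]], claw=[20, 20, 20, 20, 20], grip_force=40)

```text
t: 4.33
tcp_pos: [532.9, -55.1, 29.8]
tcp_rot: [-2.831, -1.363, -0.001]
ft_force: [0.6, -0.5, 0.1]
grip_width: 26.2
grip_force: 0.0
```

```bash
python3 -c "
from h import *;st()"
```

```text
t 4.33 tcp [532.9 -55.1  29.8] yang -38.58 tz [ 4.e-04  2.e-04 -1.e+00] ft [ 0.6 -0.5  0.1] grip 26.2 0.0 q [-0.49  0.5   0.59  2.08 -0.44  0.68 -0.27]
```

Closing a bit more, then lifting.

Call:
move_arm(slide=[[0, 0, 0], [0, 0, 0], [0, 0, 0]], delta_rot=[[0, 0, 0], [0, 0, 0], [0, 0, 0]], claw=[18, 18, 18], grip_force=40)

```text
t: 4.58
tcp_pos: [532.9, -55.2, 29.7]
tcp_rot: [2.831, 1.363, 0.001]
ft_force: [-0.2, 0.0, 7.2]
grip_width: 23.8
grip_force: 40.0
```

Call:
move_arm(slide=[[0, 0, 0.3], [0, 0, 0.5], [0, 0, 0.25], [0, 0, 0], [0, 0, 0]], delta_rot=[[0, 0, 0], [0, 0, 0], [0, 0, 0], [0, 0, 0], [0, 0, 0]], claw=[18, 18, 18, 18, 18])

```text
t: 5.0
tcp_pos: [533.0, -54.8, 71.9]
tcp_rot: [2.83, 1.363, 0.002]
ft_force: [0.8, -0.6, -3.1]
grip_width: 23.6
grip_force: 40.0
```

```bash
python3 -c "
from h import *;st()"
```

```text
t 5.0 tcp [533.  -54.8  71.9] yang -38.56 tz [ 1.2e-03  5.0e-04 -1.0e+00] ft [ 0.8 -0.6 -3.1] grip 23.6 40.0 q [-0.54  0.44  0.65  2.06 -0.38  0.76 -0.32]
```

Call:
move_arm(slide=[[0.54, 0.465, 0], [0.54, 0.465, 0], [0.54, 0.465, -0.05], [0.54, 0.465, 0], [0, 0, 0]], delta_rot=[[0, 0, 0], [0, 0, 0], [0, 0, 0], [0, 0, 0], [0, 0, 0]], claw=[18, 18, 18, 18, 18])

```text
t: 5.42
tcp_pos: [622.0, 24.2, 68.0]
tcp_rot: [-2.826, -1.37, -0.001]
ft_force: [-1.2, 0.4, -2.0]
grip_width: 23.8
grip_force: 40.0
```

Call:
move_arm(slide=[[0, 0, 0], [0, 0, 0], [0, 0, 0], [0, 0, 0]], delta_rot=[[0, 0, 0], [0, 0, 0], [0, 0, 0], [0, 0, 0]], claw=[18, 18, 18, 18])

```text
t: 5.75
tcp_pos: [618.4, 18.4, 69.4]
tcp_rot: [-2.831, -1.361, 0.001]
ft_force: [-0.3, -1.1, -2.6]
grip_width: 23.6
grip_force: 40.0
```

```bash
python3 -c "
from h import *;import pickle;st()
C=cam('wrist');im=r.snapshot('wrist');pickle.dump((C,im),open('w4.pkl','wb'))
cv2.imwrite('pics/w4.png',cv2.resize(im[0:300,150:350,::-1],None,fx=2,fy=2,interpolation=cv2.INTER_CUBIC))
m=mask(im,(12,110,80),(23,255,255));P=[]
for c,s,l in blobs(m,60):
  if 200<c[0]<340:
    print(c,s)
    for y in range(s[1],s[1]+s[3],4): q=np.nonzero(l[y])[0];print(y,q.min(),q.max(),end='|')
m=mask(im,(105,130,50),(125,255,255))
for y in range(150,300,10):
    q=np.nonzero(m[y,200:320])[0]
    if len(q):print(y,q.min()+200,q.max()+200,end=' | ')
"
```

```text
t 5.75 tcp [618.4  18.4  69.4] yang -38.66 tz [-5.e-04  0.e+00 -1.e+00] ft [-0.3 -1.1 -2.6] grip 23.6 40.0 q [-0.59  0.56  0.62  1.88 -0.43  0.84 -0.43]
[257.9  19.2] [231, 3, 54, 35, 1628]
3 255 260|7 233 283|11 232 284|15 232 284|19 232 284|23 232 284|27 232 284|31 232 284|35 232 283|[258.   68.9] [240, 36, 36, 67, 2122]
36 257 259|40 242 274|44 242 274|48 241 274|52 242 274|56 242 274|60 243 273|64 242 274|68 241 275|72 242 274|76 241 274|80 243 274|84 242 274|88 243 274|92 243 274|96 243 274|100 244 273|[208.5 321. ] [206, 298, 6, 44, 131]
298 209 209|302 209 210|306 208 208|310 208 209|314 207 209|318 207 210|322 207 210|326 207 209|330 207 209|334 207 210|338 208 210|[306.  321.4] [304, 298, 5, 44, 128]
298 305 305|302 304 305|306 305 306|310 305 306|314 305 307|318 305 307|322 305 308|326 306 308|330 305 308|334 305 307|338 304 307|210 237 277 | 220 237 277 | 230 237 277 | 240 237 277 | 250 237 277 | 260 238 276 | 270 238 275 | 280 238 276 | 290 238 275 |
```

View pics/w4.png

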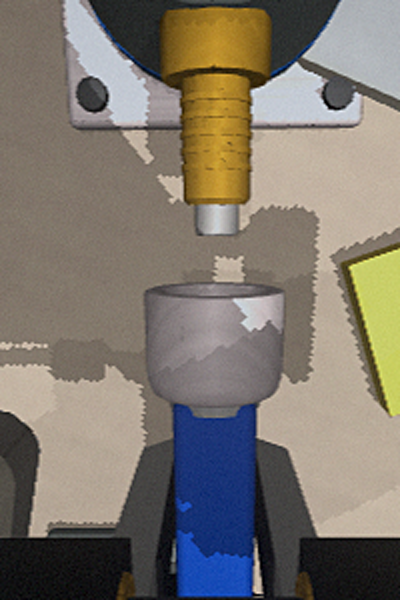

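The stem axis is at column 258 and the gauge axis at column 257, so they are lined up. The stem's end is at row 102 and the bell's lip at row 143. I'll work out the remaining travel from this nearer view.

```bash
python3 - <<'E'
from h import *
import pickle
C,im=pickle.load(open('w4.pkl','rb'));K,R,t=C
u=np.array([np.cos(np.radians(51.35)),np.sin(np.radians(51.35))]);tc=np.array([618.4,18.4])
f=lambda p:np.array([(p[:2]-tc)@u,(p[:2]-tc)@[-u[1],u[0]]]).round(1)
print('stem end top',f(ray(C,(258,102),99)),'core tip top',f(ray(C,(258,117),96)),'collar end',f(ray(C,(258,36.5),104)),'bell lip top z110',f(ray(C,(257,143),109.7)),'barrel front',f(ray(C,(257,202),101.7)))
E
```

```text
stem end top [85.7 -0.3] core tip top [78.3 -0.3] collar end [114.4  -0.3] bell lip top z110 [66.2  0.2] barrel front [33.2  0.2]
```

Call:
move_arm(slide=[[0.11, 0.137, 0], [0.11, 0.137, 0], [0.11, 0.137, 0], [0.11, 0.137, 0], [0, 0, 0]], delta_rot=[[0, 0, 0], [0, 0, 0], [0, 0, 0], [0, 0, 0], [0, 0, 0]], claw=[18, 18, 18, 18, 18], grip_force=55)

```text
t: 6.22
tcp_pos: [637.7, 43.2, 69.3]
tcp_rot: [-2.829, -1.365, -0.001]
ft_force: [0.4, 0.1, -1.6]
grip_width: 23.4
grip_force: 55.0
```

Call:
move_arm(slide=[[0.047, 0.0585, 0], [0.047, 0.0585, 0], [0.031, 0.039, 0], [0, 0, 0], [0, 0, 0]], delta_rot=[[0, 0, 0], [0, 0, 0], [0, 0, 0], [0, 0, 0], [0, 0, 0]], claw=[18, 18, 18, 18, 18])

```text
t: 6.63
tcp_pos: [641.1, 46.6, 69.4]
tcp_rot: [2.831, 1.362, -0.002]
ft_force: [-4.4, -2.3, -0.1]
grip_width: 23.9
grip_force: 55.0
```

```bash
python3 -c "
from h import *;st()"
```

```text
t 6.63 tcp [641.1  46.6  69.4] yang -38.63 tz [-1.2e-03 -6.0e-04 -1.0e+00] ft [-4.4 -2.3 -0.1] grip 23.9 55.0 q [-0.61  0.6   0.61  1.82 -0.43  0.87 -0.47]
```

Call:
move_arm(slide=[[0.031, 0.039, 0], [0.031, 0.039, 0], [0, 0, 0], [0, 0, 0]], delta_rot=[[0, 0, 0], [0, 0, 0], [0, 0, 0], [0, 0, 0]], claw=[18, 18, 18, 18])

```text
t: 6.97
tcp_pos: [643.2, 49.2, 69.3]
tcp_rot: [2.831, 1.361, -0.003]
ft_force: [-5.7, -5.3, 1.7]
grip_width: 23.6
grip_force: 55.0
```

Call:
move_arm(slide=[[0.031, 0.039, 0], [0, 0, 0], [0, 0, 0]], delta_rot=[[0, 0, 0], [0, 0, 0], [0, 0, 0]], claw=[18, 18, 18])

```text
t: 7.22
tcp_pos: [644.2, 50.5, 69.3]
tcp_rot: [2.831, 1.361, -0.004]
ft_force: [-7.7, -6.2, 2.7]
grip_width: 23.6
grip_force: 55.0
```

```bash
python3 -c "
from h import *;st()"
```

```text
t 7.22 tcp [644.2  50.5  69.3] yang -38.66 tz [-0.0023 -0.0012 -1.    ] ft [-7.7 -6.2  2.7] grip 23.6 55.0 q [-0.62  0.6   0.61  1.81 -0.44  0.87 -0.48]
```

Call:
move_arm(slide=[[0.031, 0.039, 0], [0, 0, 0], [0, 0, 0]], delta_rot=[[0, 0, 0], [0, 0, 0], [0, 0, 0]], claw=[18, 18, 18])

```text
t: 7.47
tcp_pos: [645.0, 51.6, 69.2]
tcp_rot: [2.832, 1.36, -0.005]
ft_force: [-9.4, -8.1, 4.0]
grip_width: 23.9
grip_force: 55.0
```

Call:
move_arm(slide=[[0.031, 0.039, 0], [0, 0, 0], [0, 0, 0]], delta_rot=[[0, 0, 0], [0, 0, 0], [0, 0, 0]], claw=[18, 18, 18])

```text
t: 7.72
tcp_pos: [645.1, 51.6, 69.1]
tcp_rot: [2.832, 1.359, -0.009]
ft_force: [-17.5, -13.7, 9.5]
grip_width: 23.8
grip_force: 55.0
```

```bash
python3 -c "
from h import *;st()"
```

```text
t 7.72 tcp [645.1  51.6  69.1] yang -38.74 tz [-0.0052 -0.0028 -1.    ] ft [-17.5 -13.7   9.5] grip 23.8 55.0 q [-0.62  0.6   0.61  1.8  -0.43  0.88 -0.48]
```

Call:
move_arm(slide=[[0.015, 0.02, 0], [0, 0, 0], [0, 0, 0], [0, 0, 0]], delta_rot=[[0, 0, 0], [0, 0, 0], [0, 0, 0], [0, 0, 0]], claw=[18, 18, 18, 18])

```text
t: 8.05
tcp_pos: [645.1, 51.6, 69.1]
tcp_rot: [2.833, 1.358, -0.011]
ft_force: [-20.4, -17.0, 12.1]
grip_width: 23.7
grip_force: 55.0
```

```bash
python3 -c "
from h import *;import pickle;st()
im=r.snapshot('scene');C=cam('scene');pickle.dump((C,im),open('s5.pkl','wb'))
w=r.snapshot('wrist');t=r.snapshot('top');pickle.dump((cam('top'),t),open('t5.pkl','wb'))
for nm,i,Cc in(('scene',im,C),('top',t,cam('top'))):
  c=np.round(proj(Cc,(645,51,90))).astype(int);print(c)
  a=cv2.resize(i[max(c[1]-50,0):c[1]+50,c[0]-50:c[0]+50,::-1],(400,400),interpolation=cv2.INTER_CUBIC)
  b=a if nm=='scene' else np.hstack([b,a])
cv2.imwrite('pics/st5.png',b)
"
```

```text
t 8.05 tcp [645.1  51.6  69.1] yang -38.78 tz [-0.0062 -0.0034 -1.    ] ft [-20.4 -17.   12.1] grip 23.7 55.0 q [-0.62  0.61  0.61  1.8  -0.43  0.88 -0.48]
[280 182]
[255 170]
```

View pics/st5.png

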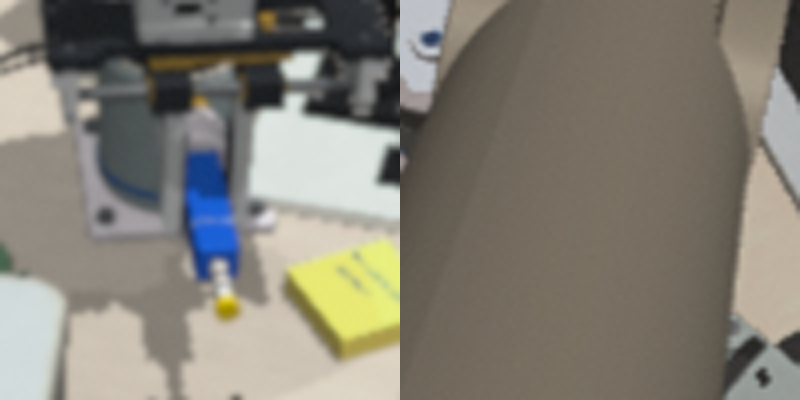

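The rod is out: the yellow cap sits clear of the barrel at about (227,306) in the left crop. I'll measure the reading and the marker's present position before laying the gauge back.

```bash
python3 - <<'E'
from h import *
import pickle
u=np.array([.6246,.7809]);n=np.array([-u[1],u[0]])
C,im=pickle.load(open('s5.pkl','rb'))
o=np.array([645.1,51.6])+.4*u
for c,s,l in blobs(mask(im,(22,110,90),(34,255,255)),8):
    if 260<c[0]<310: p=ray(C,c,90)[:2];print('cap',c,s,p.round(1),[((p-o)@u).round(1),((p-o)@n).round(1)])
for c,s,l in blobs(mask(im,(105,130,50),(125,255,255))):
    if 260<c[0]<310:
        ys,xs=np.nonzero(l);print('blue rear',s,[((ray(C,(xs[ys==ys.max()].mean(),ys.max()+.5),z)[:2]-o)@u).round(1) for z in(78,90)])
for f in('w1.pkl','w2.pkl'):
    C,im=pickle.load(open(f,'rb'));m=mask(im,(0,150,60),(8,255,255));ys,xs=np.nonzero(m)
    o0=np.array([533.2,-55.0])
    for y in sorted(set(ys[(xs>258)&(xs<275)])):
        q=xs[(ys==y)&(xs>230)&(xs<290)];p=ray(C,(q.max()+.5,y),50)[:2]-o0;print(f,y,q.min(),q.max(),'tip rest xy',(p@u).round(1),(p@n).round(1))
E
```

```text
cap [286.3 208.4] [284, 206, 6, 6, 29] [589.4 -21.2] [np.float64(-92.0), np.float64(-1.9)]
blue rear [276, 170, 14, 31, 292] [np.float64(-51.8), np.float64(-65.8)]
w1.pkl 242 242 269 tip rest xy -112.3 10.1
w1.pkl 244 246 270 tip rest xy -115.9 8.5
w1.pkl 245 245 269 tip rest xy -117.7 10.1
w2.pkl 285 243 264 tip rest xy -111.5 11.5
w2.pkl 287 243 266 tip rest xy -115.5 7.9
w2.pkl 288 244 265 tip rest xy -117.6 9.5
```

Call:
move_arm(slide=[[-0.2, -0.25, 0], [-0.25, -0.312, 0], [-0.25, -0.312, 0], [-0.25, -0.312, 0], [0, 0, 0]], delta_rot=[[0, 0, 0], [0, 0, 0], [0, 0, 0], [0, 0, 0], [0, 0, 0]], claw=[18, 18, 18, 18, 18])

```text
t: 8.62
tcp_pos: [608.6, 5.4, 69.7]
tcp_rot: [2.833, 1.358, -0.001]
ft_force: [0.0, -0.2, -1.9]
grip_width: 23.8
grip_force: 55.0
```

Call:
move_arm(slide=[[-0.47, -0.38, 0.05], [-0.47, -0.38, 0], [-0.47, -0.38, 0], [-0.47, -0.38, 0], [0, 0, 0]], delta_rot=[[0, 0, 0], [0, 0, 0], [0, 0, 0], [0, 0, 0], [0, 0, 0]], claw=[18, 18, 18, 18, 18])

```text
t: 9.03
tcp_pos: [531.9, -55.3, 71.6]
tcp_rot: [-2.833, -1.357, 0.002]
ft_force: [0.5, -1.2, -1.9]
grip_width: 23.9
grip_force: 55.0
```

Call:
move_arm(slide=[[0, 0, 0], [0, 0, 0], [0, 0, 0], [0, 0, 0]], delta_rot=[[0, 0, 0], [0, 0, 0], [0, 0, 0], [0, 0, 0]], claw=[18, 18, 18, 18])

```text
t: 9.37
tcp_pos: [535.9, -51.7, 71.4]
tcp_rot: [2.83, 1.364, 0.0]
ft_force: [-1.1, -0.1, -2.3]
grip_width: 23.6
grip_force: 55.0
```

```bash
python3 - <<'E'
from h import *
import pickle
st();C=cam('wrist');im=r.snapshot('wrist');pickle.dump((C,im),open('w6.pkl','wb'))
_,i4=pickle.load(open('w4.pkl','rb'))
for i in(i4,im):
    m=mask(i,(105,130,50),(125,255,255));ys,xs=np.nonzero(m[150:300,220:300]);print('barrel front row',ys.min()+150)
    for y in(230,290): q=np.nonzero(m[y,220:300])[0]+220;print(q.min(),q.max())
    print(i[135:150,257].sum(1).tolist())
E
```

```text
t 9.37 tcp [535.9 -51.7  71.4] yang -38.53 tz [ 2.e-04 -0.e+00 -1.e+00] ft [-1.1 -0.1 -2.3] grip 23.6 55.0 q [-0.54  0.44  0.65  2.06 -0.38  0.76 -0.33]
barrel front row 202
237 277
238 275
[536, 393, 291, 550, 527, 414, 288, 417, 420, 424, 408, 440, 449, 215, 375]
barrel front row 202
237 277
238 276
[490, 496, 507, 498, 492, 525, 256, 417, 439, 404, 398, 401, 414, 204, 371]
```

Call:
move_arm(slide=[[-0.075, -0.088, -0.2], [0, 0, -0.2], [0, 0, 0], [0, 0, 0], [0, 0, 0]], delta_rot=[[0, 0, 0], [0, 0, 0], [0, 0, 0], [0, 0, 0], [0, 0, 0]], claw=[18, 18, 18, 18, 18])

```text
t: 9.83
tcp_pos: [532.2, -55.9, 55.3]
tcp_rot: [-2.831, -1.362, 0.001]
ft_force: [-0.1, 0.5, -1.4]
grip_width: 23.9
grip_force: 55.0
```

```bash
python3 -c "
from h import *;st()"
```

```text
t 9.83 tcp [532.2 -55.9  55.3] yang -38.6 tz [-4.e-04 -1.e-04 -1.e+00] ft [-0.1  0.5 -1.4] grip 23.9 55.0 q [-0.52  0.46  0.63  2.07 -0.41  0.73 -0.3 ]
```

Call:
move_arm(slide=[[0.015, 0.015, -0.25], [0, 0, -0.25], [0, 0, -0.13], [0, 0, 0], [0, 0, 0]], delta_rot=[[0, 0, 0], [0, 0, 0], [0, 0, 0], [0, 0, 0], [0, 0, 0]], claw=[18, 18, 18, 18, 18])

```text
t: 10.25
tcp_pos: [532.6, -55.2, 29.5]
tcp_rot: [-2.83, -1.362, 0.001]
ft_force: [-0.3, -0.9, -2.8]
grip_width: 23.6
grip_force: 55.0
```

```bash
python3 -c "
from h import *;st()"
```

```text
t 10.25 tcp [532.6 -55.2  29.5] yang -38.59 tz [-9.e-04 -1.e-04 -1.e+00] ft [-0.3 -0.9 -2.8] grip 23.6 55.0 q [-0.49  0.5   0.6   2.08 -0.45  0.68 -0.27]
```

Call:
move_arm(slide=[[0, 0, 0], [0, 0, 0], [0, 0, 0], [0, 0, 0], [0, 0, 0]], delta_rot=[[0, 0, 0], [0, 0, 0], [0, 0, 0], [0, 0, 0], [0, 0, 0]], claw=[30, 40, 50, 56, 56], grip_force=20)

```text
t: 10.67
tcp_pos: [532.9, -55.2, 30.3]
tcp_rot: [-2.831, -1.363, -0.0]
ft_force: [-0.2, -0.4, 0.4]
grip_width: 53.1
grip_force: 0.0
```

Call:
move_arm(slide=[[0, 0, 0.4], [0, 0, 0.9], [0, 0, 0.9], [0, 0, 0.9], [0, 0, 0.9]], delta_rot=[[0, 0, 0], [0, 0, 0], [0, 0, 0], [0, 0, 0], [0, 0, 0]], claw=[56, 56, 56, 56, 56])

```text
t: 11.08
tcp_pos: [532.5, -55.5, 191.9]
tcp_rot: [2.831, 1.362, -0.001]
ft_force: [0.6, 0.2, 0.4]
grip_width: 56.4
grip_force: 0.0
```

Call:
move_arm(slide=[[-0.2, -0.2, 0.9], [0, 0, 0.5], [0, 0, 0], [0, 0, 0], [0, 0, 0]], delta_rot=[[0, 0, 0], [0, 0, 0], [0, 0, 0], [0, 0, 0], [0, 0, 0]], claw=[56, 56, 56, 56, 56])

```text
t: 11.5
tcp_pos: [524.6, -62.8, 245.6]
tcp_rot: [-2.83, -1.363, 0.001]
ft_force: [0.1, 0.1, -0.8]
grip_width: 55.8
grip_force: 0.0
```

```bash
python3 - <<'E'
from h import *
import pickle
st();C=cam('wrist');im=r.snapshot('wrist');pickle.dump((C,im),open('w7.pkl','wb'))
s=r.snapshot('scene');pickle.dump((cam('scene'),s),open('s7.pkl','wb'))
a=cv2.resize(im[120:320,200:330,::-1],None,fx=3,fy=3,interpolation=cv2.INTER_CUBIC)
b=cv2.resize(s[210:320,235:320,::-1],(0,0),fx=4.6,fy=4.6,interpolation=cv2.INTER_CUBIC)
cv2.imwrite('pics/w7.png',np.hstack([a[:500],b[:500]]));print(a.shape,b.shape)
E
```

```text
t 11.5 tcp [524.6 -62.8 245.6] yang -38.56 tz [-6.e-04  4.e-04 -1.e+00] ft [ 0.1  0.1 -0.8] grip 55.8 0.0 q [-0.7   0.18  0.8   1.92 -0.14  1.1  -0.52]
(600, 390, 3) (506, 391, 3)
```

View pics/w7.png

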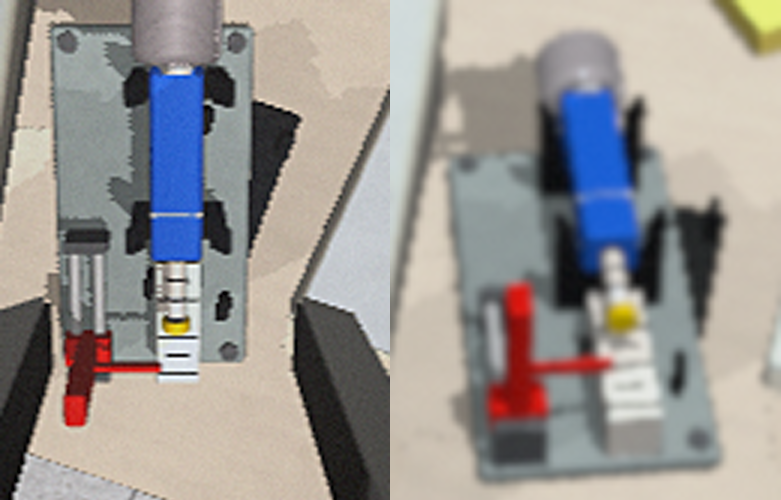

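The gauge is back in both saddles. In the left crop the cap's outer edge is near (175,332), the pointer at (130,367) and the tab's top at (76,410). Now to measure those.

```bash
python3 - <<'E'
from h import *
import pickle
u=np.array([.6246,.7809]);n=np.array([-u[1],u[0]]);o=np.array([533.2,-55.0])
f=lambda p:(((p[:2]-o)@u).round(1),((p[:2]-o)@n).round(1))
C,im=pickle.load(open('w7.pkl','rb'));K,R,t=C;print('cam',f(-R.T@t))
for c,s,l in blobs(mask(im,(20,110,90),(36,255,255)),6):
    if 240<c[0]<280 and c[1]<260:
        ys,xs=np.nonzero(l);y=ys.max()+.5;x=xs.mean();print('cap',c,s,'end z57',f(ray(C,(x,y),57)),'z50',f(ray(C,(x,y),50)),'inner',f(ray(C,(x,ys.min()-.5),57)))
m=mask(im,(105,130,50),(125,255,255));ys,xs=np.nonzero(m[:,240:280]);y=ys.max()+.5;x=xs.mean()+240;print('barrel rear z62',f(ray(C,(x,y),62)), 'front',f(ray(C,(x,ys.min()-.5),62)))
h=cv2.cvtColor(im,cv2.COLOR_RGB2HSV)
for nm,lo in(('red all',(0,150,60)),('bright',(0,170,170))):
  for c,s,l in blobs(mask(im,lo,(8,255,255)),6):
    if 200<c[0]<280:
        ys,xs=np.nonzero(l);rc=cv2.boxPoints(cv2.minAreaRect(np.c_[xs,ys].astype(np.float32)));print(nm,c,s,'z94',f(ray(C,c,94)),'corners94',[f(ray(C,q,94)) for q in rc])
m=mask(im,(0,150,60),(8,255,255))
for x in(236,240,244,248,251): q=np.nonzero(m[230:260,x])[0]+230; print(x,q.min(),q.max(),f(ray(C,(x,q.mean()),50)))
C,im=pickle.load(open('s7.pkl','rb'))
for c,s,l in blobs(mask(im,(20,110,90),(36,255,255)),6):
    if 260<c[0]<300 and c[1]>250: print('scene cap face',c,s,f(ray(C,c,50)))
m=mask(im,(0,150,60),(8,255,255));
for x in range(352//1-85,370-85+0,5):
    q=np.nonzero(m[270:300,x])[0]+270
    if len(q): print('scene ptr',x,q.min(),q.max(),f(ray(C,(x,q.mean()),50)))
E
```

```text
cam (np.float64(69.4), np.float64(2.0))
cap [258.1 228.7] [254, 226, 9, 6, 37] end z57 (np.float64(-94.9), np.float64(0.8)) z50 (np.float64(-98.1), np.float64(0.8)) inner (np.float64(-85.7), np.float64(0.8))
barrel rear z62 (np.float64(-55.5), np.float64(0.5)) front (np.float64(32.7), np.float64(0.8))
red all [229.9 243.9] [221, 230, 32, 32, 323] z94 (np.float64(-96.0), np.float64(37.5)) corners94 [(np.float64(-76.4), np.float64(48.4)), (np.float64(-76.3), np.float64(8.7)), (np.float64(-120.8), np.float64(8.8)), (np.float64(-120.9), np.float64(49.9))]
bright [234.2 238.3] [233, 236, 4, 5, 15] z94 (np.float64(-88.0), np.float64(31.7)) corners94 [(np.float64(-84.7), np.float64(33.2)), (np.float64(-84.7), np.float64(29.3)), (np.float64(-90.4), np.float64(29.4)), (np.float64(-90.4), np.float64(33.3))]
bright [241.1 243. ] [231, 242, 22, 2, 23] z94 (np.float64(-94.6), np.float64(22.9)) corners94 [(np.float64(-94.7), np.float64(36.0)), (np.float64(-93.2), np.float64(36.0)), (np.float64(-93.2), np.float64(8.7)), (np.float64(-94.6), np.float64(8.7))]
bright [224.5 256.5] [222, 252, 6, 10, 60] z94 (np.float64(-114.3), np.float64(45.1)) corners94 [(np.float64(-107.7), np.float64(48.2)), (np.float64(-107.7), np.float64(41.6)), (np.float64(-120.9), np.float64(42.0)), (np.float64(-120.9), np.float64(48.6))]
236 230 243 (np.float64(-105.5), np.float64(33.0))
240 241 243 (np.float64(-114.9), np.float64(27.3))
244 242 243 (np.float64(-115.7), np.float64(21.4))
248 241 243 (np.float64(-114.9), np.float64(15.5))
251 241 243 (np.float64(-114.9), np.float64(11.1))
scene cap face [284.9 278.6] [282, 276, 7, 6, 34] (np.float64(-91.7), np.float64(-1.0))
scene ptr 267 289 299 (np.float64(-126.2), np.float64(36.5))
scene ptr 272 289 290 (np.float64(-115.4), np.float64(26.1))
scene ptr 277 287 290 (np.float64(-113.9), np.float64(16.7))
```

Call:
move_arm(slide=[[-0.82, -0.44, 0], [-0.82, -0.44, 0], [-0.82, -0.44, 0], [0, 0, -0.9], [0, 0, -0.9]], delta_rot=[[0, 0, 0], [0, 0, 0], [0, 0, 0], [0, 0, 0], [0, 0, 0]], claw=[40, 40, 40, 40, 40])

```text
t: 12.02
tcp_pos: [426.9, -116.2, 176.1]
tcp_rot: [-2.83, -1.359, -0.019]
ft_force: [2.3, 2.5, -1.1]
grip_width: 40.3
grip_force: 0.0
```

Call:
move_arm(slide=[[0, 0, -0.9], [0, 0, 0], [0, 0, 0], [0, 0, 0], [0, 0, 0]], delta_rot=[[0, 0, 0], [0, 0, 0], [0, 0, 0], [0, 0, 0], [0, 0, 0]], claw=[40, 40, 40, 40, 40])

```text
t: 12.43
tcp_pos: [427.6, -116.1, 139.8]
tcp_rot: [2.83, 1.362, 0.003]
ft_force: [0.9, -0.5, -0.2]
grip_width: 39.9
grip_force: 0.0
```

```bash
python3 -c "
from h import *;st()"
```

```text
t 12.43 tcp [ 427.6 -116.1  139.8] yang -38.59 tz [ 1.9e-03  3.0e-04 -1.0e+00] ft [ 0.9 -0.5 -0.2] grip 39.9 0.0 q [-0.66  0.16  0.87  2.21 -0.16  0.83 -0.36]
```

Call:
move_arm(slide=[[-0.05, 0, -0.6], [0, 0, -0.6], [0, 0, -0.65], [0, 0, 0], [0, 0, 0]], delta_rot=[[0, 0, 0], [0, 0, 0], [0, 0, 0], [0, 0, 0], [0, 0, 0]], claw=[40, 40, 40, 40, 40])

```text
t: 12.85
tcp_pos: [424.6, -116.2, 65.2]
tcp_rot: [-2.831, -1.362, 0.001]
ft_force: [-0.3, 0.2, 0.6]
grip_width: 40.3
grip_force: 0.0
```

```bash
python3 - <<'E'
from h import *
st();im=r.snapshot('wrist')
for c,s,l in blobs(mask(im,(0,150,60),(8,255,255)),10): print(c,s)
E
```

```text
t 12.85 tcp [ 424.6 -116.2   65.2] yang -38.62 tz [-5.e-04  1.e-04 -1.e+00] ft [-0.3  0.2  0.6] grip 40.3 0.0 q [-0.53  0.32  0.77  2.27 -0.36  0.67 -0.18]
[260.2 228.4] [245, 203, 42, 60, 1150]
[305.1 222.9] [298, 221, 12, 6, 27]
```

Centred on the tab (column about 258). Pinching it.

Call:
move_arm(slide=[[0, 0, 0], [0, 0, 0], [0, 0, 0], [0, 0, 0], [0, 0, 0]], delta_rot=[[0, 0, 0], [0, 0, 0], [0, 0, 0], [0, 0, 0], [0, 0, 0]], claw=[20, 10, 4, 4, 4], grip_force=15)

```text
t: 13.32
tcp_pos: [425.5, -116.2, 64.9]
tcp_rot: [2.829, 1.362, 0.003]
ft_force: [13.5, -12.1, -4.5]
grip_width: 10.3
grip_force: 9.0
```

Call:
move_arm(slide=[[0, 0, 0], [0, 0, 0]], delta_rot=[[0, 0, 0], [0, 0, 0]], claw=[4, 4])

```text
t: 13.48
tcp_pos: [425.9, -116.5, 64.9]
tcp_rot: [2.829, 1.362, 0.003]
ft_force: [4.6, -3.5, 2.4]
grip_width: 10.4
grip_force: 15.0
```

```bash
python3 -c "
from h import *;st()"
```

```text
t 13.48 tcp [ 425.9 -116.5   64.9] yang -38.6 tz [ 2.6e-03 -8.0e-04 -1.0e+00] ft [ 4.6 -3.5  2.4] grip 10.4 15.0 q [-0.53  0.32  0.77  2.27 -0.36  0.66 -0.17]
```

Call:
move_arm(slide=[[0.07, 0.085, 0], [0.07, 0.085, 0], [0.07, 0.085, 0], [0.065, 0.085, 0], [0, 0, 0]], delta_rot=[[0, 0, 0], [0, 0, 0], [0, 0, 0], [0, 0, 0], [0, 0, 0]], claw=[4, 4, 4, 4, 4])

```text
t: 13.9
tcp_pos: [437.3, -102.3, 64.8]
tcp_rot: [2.829, 1.363, 0.003]
ft_force: [4.7, -1.9, 4.9]
grip_width: 10.0
grip_force: 15.0
```

Call:
move_arm(slide=[[0, 0, 0], [0, 0, 0]], delta_rot=[[0, 0, 0], [0, 0, 0]], claw=[4, 4])

```text
t: 14.07
tcp_pos: [437.1, -102.5, 64.8]
tcp_rot: [2.829, 1.362, 0.003]
ft_force: [5.1, -2.0, 3.7]
grip_width: 9.7
grip_force: 15.0
```

```bash
python3 - <<'E'
from h import *
import pickle
st();C=cam('wrist');im=r.snapshot('wrist');pickle.dump((C,im),open('w8.pkl','wb'))
u=np.array([.6246,.7809]);n=np.array([-u[1],u[0]]);o=np.array([533.2,-55.0])
f=lambda p:(((p[:2]-o)@u).round(1),((p[:2]-o)@n).round(1))
K,R,t=C;print('cam',f(-R.T@t))
for c,s,l in blobs(mask(im,(20,110,90),(36,255,255)),10):
    if c[1]<260 and s[4]>30:
        ys,xs=np.nonzero(l);print('cap',c,s,'end z57',f(ray(C,(c[0],ys.max()+.5),57)),'inner',f(ray(C,(c[0],ys.min()-.5),57)),'ysides z50',f(ray(C,(s[0]-.5,c[1]),50)),f(ray(C,(s[0]+s[2]-.5,c[1]),50)))
for c,s,l in blobs(mask(im,(0,130,50),(8,255,255)),8):
    if 230<c[0]<340:
        print('red',c,s)
        for x in range(max(s[0],270),s[0]+s[2],5):
            q=np.nonzero(l[:,x])[0]
            if len(q): print(x,q.min(),q.max(),f(ray(C,(x,(q.min()+q.max())/2),51)))
cv2.imwrite('pics/w8.png',cv2.resize(im[150:300,210:360,::-1],None,fx=4,fy=4,interpolation=cv2.INTER_CUBIC))
E
```

```text
t 14.07 tcp [ 437.1 -102.5   64.8] yang -38.57 tz [ 2.5e-03 -5.0e-04 -1.0e+00] ft [ 5.1 -2.   3.7] grip 9.7 15.0 q [-0.56  0.33  0.76  2.26 -0.37  0.67 -0.2 ]
cam (np.float64(-16.5), np.float64(46.0))
cap [317.7 220.3] [309, 216, 18, 9, 127] end z57 (np.float64(-94.2), np.float64(2.0)) inner (np.float64(-87.3), np.float64(2.4)) ysides z50 (np.float64(-93.7), np.float64(7.3)) (np.float64(-93.7), np.float64(-6.0))
red [257.1 231.2] [243, 203, 29, 61, 971]
270 204 219 (np.float64(-86.4), np.float64(36.1))
red [294.8 224.6] [279, 222, 30, 6, 141]
279 222 222 (np.float64(-94.7), np.float64(29.3))
284 222 227 (np.float64(-96.7), np.float64(25.6))
289 222 227 (np.float64(-96.7), np.float64(21.9))
294 222 227 (np.float64(-96.7), np.float64(18.1))
299 222 227 (np.float64(-96.7), np.float64(14.4))
304 222 227 (np.float64(-96.7), np.float64(10.7))
```

View pics/w8.png

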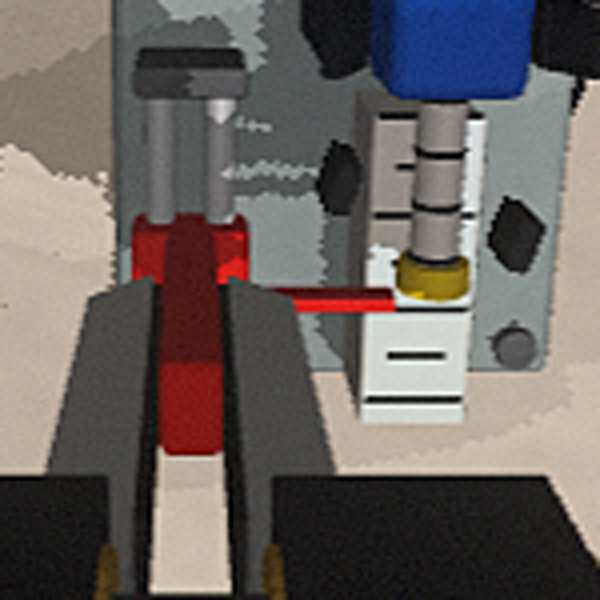

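The pointer is at row 224, about 3 mm outside the cap's outer face, and isn't touching it. One more small nudge of about 2 mm, then release.

Call:
move_arm(slide=[[0.018, 0.022, 0], [0.018, 0.022, 0], [0, 0, 0], [0, 0, 0], [0, 0, 0]], delta_rot=[[0, 0, 0], [0, 0, 0], [0, 0, 0], [0, 0, 0], [0, 0, 0]], claw=[4, 4, 4, 4, 4])

```text
t: 14.53
tcp_pos: [438.3, -101.0, 64.8]
tcp_rot: [2.829, 1.362, 0.003]
ft_force: [4.5, -3.1, 5.3]
grip_width: 9.8
grip_force: 15.0
```

Call:
move_arm(slide=[[0, 0, 0], [0, 0, 0], [0, 0, 0], [0, 0, 0], [0, 0, 0]], delta_rot=[[0, 0, 0], [0, 0, 0], [0, 0, 0], [0, 0, 0], [0, 0, 0]], claw=[15, 25, 40, 40, 40])

```text
t: 14.95
tcp_pos: [436.7, -100.5, 64.2]
tcp_rot: [-2.83, -1.363, 0.001]
ft_force: [0.2, -0.2, -0.3]
grip_width: 37.8
grip_force: 0.0
```

Call:
move_arm(slide=[[0, 0, 0.4], [0, 0, 0.8], [0, 0, 0.8], [0, 0, 0.9], [0, 0, 0.9]], delta_rot=[[0, 0, 0], [0, 0, 0], [0, 0, 0], [0, 0, 0], [0, 0, 0]], claw=[40, 40, 40, 40, 40])

```text
t: 15.37
tcp_pos: [436.2, -101.3, 217.4]
tcp_rot: [2.831, 1.361, -0.003]
ft_force: [0.6, 1.1, -0.1]
grip_width: 40.0
grip_force: 0.0
```

Call:
move_arm(slide=[[0.3, 0, 0], [0, 0, 0], [0, 0, 0], [0, 0, 0]], delta_rot=[[0, 0, 0], [0, 0, 0], [0, 0, 0], [0, 0, 0]], claw=[60, 60, 60, 60])

```text
t: 15.7
tcp_pos: [447.8, -100.7, 215.2]
tcp_rot: [-2.831, -1.362, 0.004]
ft_force: [-0.4, 0.2, 0.0]
grip_width: 59.6
grip_force: 0.0
```

```bash
python3 - <<'E'
from h import *
import pickle
st();C=cam('wrist');im=r.snapshot('wrist');pickle.dump((C,im),open('w9.pkl','wb'))
S=r.snapshot('scene');pickle.dump((cam('scene'),S),open('s9.pkl','wb'))
u=np.array([.6246,.7809]);n=np.array([-u[1],u[0]]);o=np.array([533.2,-55.0])
f=lambda p:(((p[:2]-o)@u).round(1),((p[:2]-o)@n).round(1))
K,R,t=C;print('cam',f(-R.T@t))
for c,s,l in blobs(mask(im,(20,110,90),(36,255,255)),10):
    if c[1]<280 and 240<c[0]<340 and s[2]<20:
        ys,xs=np.nonzero(l);print('cap',c,s,'end z57',f(ray(C,(c[0],ys.max()+.5),57)),'inner',f(ray(C,(c[0],ys.min()-.5),57)))
        x0=s[0]
m=mask(im,(0,130,50),(8,255,255))
for x in range(x0-18,x0+3,3):
    q=np.nonzero(m[200:280,x])[0]+200
    if len(q): print('ptr',x,q.min(),q.max(),'far edge z51.5',f(ray(C,(x,q.max()+.5),51.5)),'near z48.5',f(ray(C,(x,q.min()-.5),48.5)))
a=cv2.resize(im[150:300,200:330,::-1],None,fx=3,fy=3,interpolation=cv2.INTER_CUBIC)
b=cv2.resize(S[220:318,240:318,::-1],(358,450),interpolation=cv2.INTER_CUBIC)
cv2.imwrite('pics/w9.png',np.hstack([a,b]))
E
```

```text
t 15.7 tcp [ 447.8 -100.7  215.2] yang -38.6 tz [-0.0026 -0.001  -1.    ] ft [-0.4  0.2  0. ] grip 59.6 0.0 q [-0.8   0.05  0.93  2.1  -0.04  1.02 -0.52]
cam (np.float64(-7.7), np.float64(38.1))
cap [287.2 181.1] [282, 179, 11, 5, 45] end z57 (np.float64(-94.3), np.float64(1.2)) inner (np.float64(-87.9), np.float64(1.4))
```

View pics/w9.png

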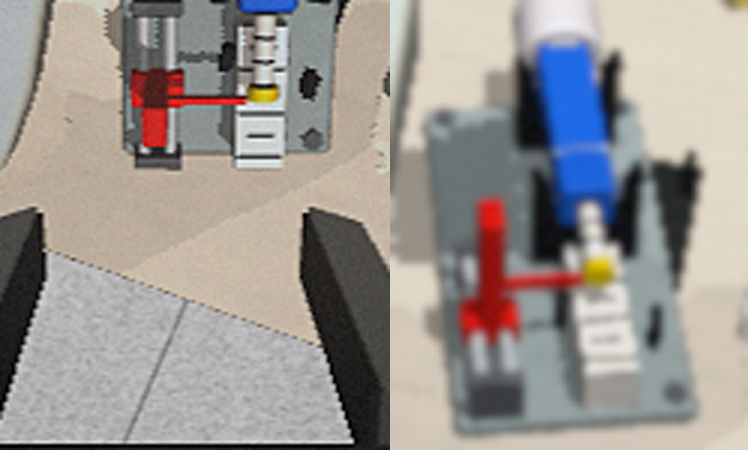

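The pointer now meets the cap's outer edge in both views (about (245,100) in the left crop, (580,278) in the right). One numeric check of the offset.

```bash
python3 - <<'E'
from h import *
import pickle
u=np.array([.6246,.7809]);n=np.array([-u[1],u[0]]);o=np.array([533.2,-55.0])
f=lambda p:(((p[:2]-o)@u).round(1),((p[:2]-o)@n).round(1))
C,im=pickle.load(open('w9.pkl','rb'));m=mask(im,(0,130,50),(8,255,255))
for x in(266,271,276,280):
    q=np.nonzero(m[170:200,x])[0]+170
    if len(q): print('ptr',x,q.min(),q.max(),'far z51.5',f(ray(C,(x,q.max()+.5),51.5)),'near z48.5',f(ray(C,(x,q.min()-.5),48.5)))
C,im=pickle.load(open('s9.pkl','rb'));m=mask(im,(0,150,60),(8,255,255))
for x in(266,270,274,278):
    q=np.nonzero(m[270:300,x])[0]+270
    if len(q): print('scene ptr',x,q.min(),q.max(),f(ray(C,(x,q.mean()),50)))
E
```

```text
ptr 266 183 184 far z51.5 (np.float64(-97.0), np.float64(27.4)) near z48.5 (np.float64(-95.2), np.float64(27.3))
ptr 271 183 184 far z51.5 (np.float64(-97.0), np.float64(21.0)) near z48.5 (np.float64(-95.2), np.float64(20.9))
ptr 276 183 184 far z51.5 (np.float64(-97.0), np.float64(14.7)) near z48.5 (np.float64(-95.2), np.float64(14.6))
ptr 280 182 183 far z51.5 (np.float64(-95.7), np.float64(9.7)) near z48.5 (np.float64(-93.8), np.float64(9.5))
scene ptr 266 281 291 (np.float64(-108.2), np.float64(36.4))
scene ptr 270 281 281 (np.float64(-95.2), np.float64(27.6))
scene ptr 274 280 281 (np.float64(-94.6), np.float64(20.0))
scene ptr 278 280 281 (np.float64(-95.2), np.float64(12.5))
```

The pointer is at about x = -95.5 and the rod's end at about -94.3, a gap of about 1.2 mm against the 4 mm allowed. The arm is clear of everything, so I'm handing in.

```bash
python3 -c "
from h import *;print(r.close_job())"
```

```text
the job is handed in; nothing more can be done
None
```

I handed the job in at about 16 s (no verdict came back): the gauge was pressed home and is back in its rest with its rod about 32 mm out, the marker's pointer is about 1 mm from the rod's end by my measurement, and nothing I saw touched the cap or the other items.

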